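Turn over the recipe card and keep it down

TASK

Turn the recipe stand to its next recipe with gentle pushes of the fingertips only, pinching nothing and not lifting or shifting the stand: push the right-hand turn button round until it is quite clear of the cards, turn just the top card over the rings so that it lies flat on the left, then push the left-hand turn button round until it points in over the turned card. Leave the mug, the pepper mill and the salt shaker alone.

Things in the scene. Friction and masses are not known exactly. Their poses are not given: they have to be found in the camera images.
- stand: recipe stand flat on the worktop, loose, about 2 kg: wooden board x -128 to +97, y -140 to +140, z 18 to 30 mm on four feet; a ledge along its near edge (x -128 to -94 mm) rises to z 45 mm and carries both turn buttons. Origin: on the worktop below the middle of the spine; x runs along the spine away from the robot (at yaw 0), y to the left-hand page, z up. Fixed card stacks fill both sides
- spine (a point): middle of the axis about which the cards turn (axis along the stand's x), 44 mm above the worktop. Two steel rings of 13 mm radius about this axis, at the stand's x = -50 and +50 mm, rise to z 59 mm
- top_card (a joint): angle of the top card: 0 = flat on the right, 3.14 = turned over, flat on the left. Swings freely (0.1 to 0.16 kg, damped); past upright it falls over by itself in about a second. Stiff card 3 mm thick, x -85 to +85 mm in the stand's frame, 8 to 140 mm from the spine axis, top at z 45.5 mm on either side. Its tab reaches to 165 mm from the axis, beyond the board's edge
- top_card_tab (a point): middle of the index tab of the top card, 152 mm from the spine axis, at the stand's x = -50 mm; tab 40 mm along the spine, 25 mm beyond the card and board edge, 3 mm thick, with 42 mm of free space between it and the worktop, so that a slanted fingertip fits under it; moves with the card
- next_card (a joint): angle of the card below the top one (same card, its tab at the stand's x = +40 mm, 4 mm lower): stays lying at 0
- right_keeper (a joint): angle of the right-hand turn button, a wooden bar 13 mm wide, 6 mm thick on an upright pivot: 0 = along the ledge pointing outward to the right, 1.57 = pointing away from the robot over the right-hand card; grows counter-clockwise from above. No end stop within 3 rad either way, stays where it is left, takes about 1 N at its knob
- right_keeper_knob (a point): middle of the round wooden knob (14 mm across, z 54 to 72 mm above the worktop) on the end of the right-hand turn button, 50 mm from the pivot; bar ends 59 mm from the pivot; bar underside z 48 mm
- right_keeper_pivot (a point): pivot of the right-hand turn button on the ledge, at the stand's x = -114, y = -55 mm, z 51 mm; the near edge of the cards is 29 mm from it, at x = -85 mm
- left_keeper (a joint): angle of the left-hand turn button, the mirror image: 0 = along the ledge pointing outward to the left, 1.57 = pointing away from the robot over the left-hand side; grows clockwise from above; no end stop within 3 rad either way, stays where it is left, about 1 N at its knob
- left_keeper_knob (a point): middle of the knob of the left-hand turn button, same size and heights as the right one
- left_keeper_pivot (a point): pivot of the left-hand turn button, at the stand's x = -114, y = +55 mm, z 51 mm
- mug: stoneware mug with a handle, 88 mm across, 102 mm tall, standing to the right of the stand; origin at its underside
- pepper_mill: turned wooden pepper mill, 58 mm across, 165 mm tall, behind the stand; origin at its underside
- salt_shaker: salt shaker, 44 mm across, 90 mm tall, behind the stand; origin at its underside

How it is judged:
On the way, in this order (a step that is already met when the one before it is completed fails the run):
1. the right turn button is turned clear of the cards while the top card still lies on the right (x of right_keeper_knob in the frame of stand below -0.095 m and value of joint top_card below 0.1 rad), for 0.1 s.
2. the top card lies flat on the left with the left turn button still out of its way (value of joint top_card above 3.06 rad and value of joint next_card below 0.08 rad and x of left_keeper_knob in the frame of stand below -0.09 m), for 0.2 s.
3. the left turn button reaches over the turned card (value of joint top_card above 3.06 rad and x of left_keeper_knob in the frame of stand above -0.074 m), for 0.1 s.
At the end, for the whole second after the job is handed in: The top card lies flat on the left (within 0.08 rad), the next card still lies on the right, the right turn button is clear of the cards, the left one's knob is at least 11 mm inside the near edge of the turned card, and the stand rests flat on the worktop (all of step 3 and value of joint next_card below 0.08 rad and x of right_keeper_knob in the frame of stand below -0.09 m and height (world z) of stand below 0.004 m and angle between stand's own z axis and vertical below 0.03 rad); the robot touches nothing.
It fails at once if the stand was lifted or tipped (height (world z) of stand above 0.008 m or angle between stand's own z axis and vertical above 0.06 rad).
It fails at once if the stand was shifted more than 40 mm (distance of stand from where it was at the start of the episode above 0.04 m).
It fails at once if the next card was turned up too (value of joint next_card above 0.35 rad).
It fails at once if the mug, pepper mill or salt shaker was moved (distance of any of mug, pepper_mill, salt_shaker from where it was at the start of the episode above 0.03 m).
It fails at once if a turn button was pinched or forced (over 25 N), or the top card was pinched on its way over (over 20 N) (contact force between the fingers and right_keeper above 25 N or contact force between the fingers and left_keeper above 25 N or (contact force between the fingers and top_card above 20 N and value of joint top_card between 0.3 and 2.8 rad)).
It also fails if it takes over 64 s, if anything falls off the work surface, if the arm or the gripper's body presses on something with over 40 N, if the wrist force passes 120 N, or if a joint passes its speed limit or range.

ROBOT

A 6-joint arm with a two-finger parallel gripper is mounted at the origin on a cart in front of the work surface, level with it; the furniture and walls round the work are solid. World frame = base frame: x ahead of the robot, y to its left, z up, the work surface at z = 0. Lengths are in m, angles in rad, forces in N, time in s.
With the tool pointing down it reaches from about 0.35 to 0.85 m from the base axis. Payload 8.1 kg.
Tool frame: the origin (TCP) lies at the centre of the arm's flange, where the gripper is bolted on; the fingertips stand 186 mm ahead of it and the grasp point (between the pads) lies 167 mm ahead of it; z points along the fingers, y is the line along which they close (so a half turn about z gives the same grasp; the last joint's range is limited). The gripper opens to 93 mm and grips with 3 to 60 N. Pads are 15 mm wide; open, the fingers measure 128 mm over their backs; the gripper's body (75 mm by 188 mm) begins 65 mm behind the grasp point.
Start: joints at [1.25, 0.13, 1.488, -0, 1.523, -0.085], TCP at [0.14, 0.583, 0.405] pointing down, gripper open.
Joint ranges: [-2.96, 2.96], [-0.89, 2.26], [0.02, 2.5], [-1.34, 4.48], [0, 2.73], [-2.66, 2.66]. Speed limits (rad/s): [2.39, 2.39, 2.79, 3.14, 3.14, 3.14].

INTERFACE

Orientations are given as a rotation vector (axis times angle).
In Python, from plant import read_state, read_camera, camera_params, robot gives the robot as it stands.
- The arm moves only by the tool carry_out, never from a script. Its argument "targets" is a list of rows, each an object of numbers: "hand": the opening in per cent of the stroke, from 0 (shut) to 100 (fully open); "x", "y", "z": the shift along the tool's x, y, z in m; "ax", "ay", "az": the turn, a rotation vector about the tool's x, y, z in rad. In form: [{"hand": .., "x": .., "y": .., "z": .., "ax": .., "ay": .., "az": ..}, ...]. A call has 1 to 8 rows; each row is the pose to reach, as a shift and turn from the pose commanded when the call began, along the tool's axes at that moment; what a row does not reach only later rows make up. A row lasts 1/8 s, in which the tool goes at most 62.5 mm and 10.7 degrees, less where a joint would pass 70% of its speed; a pose out of reach is approached as far as the arm can. A call with a gripper value outside its range is refused whole. The fingers move at their own pace and stop on an object; "newtons" is the grip in N (left out, the last holds). Time passes only in rows, so rows that repeat a pose let the fingers close. It gives the time, the measured TCP pose, the force, the opening and the grip force at its end, in the units of the state.
- read_state(): the state, without advancing time (a new reading comes with each control period).
- read_camera(name): name is "scene" or "side" or "wrist"; returns (picture, depth): 400x640x3 uint8, blue, green, red; 400x640 float32, m along the optical axis (not along the pixel's ray), 0 where there is no reading.
- camera_params(name): a dict with "fx", "fy", "cx", "cy" (pixels), "position" and "rotation" of the camera in the world. Camera axes: x right, y up, looking along -z (the intrinsics and any distortion apply to the point x, -y, -z); pixel columns grow to the right and rows downward; lengths in m; the calibration is good to about 2 mm. A picture is of the moment at which its call begins: read the wrist's pose just before it. camera_params takes no time and is no camera call; for the wrist camera it gives the pose at the moment of the call.
- robot.close_job(): hands the job in; it is judged then, once.
The state is a dict: "t": time; "q": joint angles; "dq": joint speeds; "joint_torque": joint torques, N m; "tool_pos": TCP position; "orientation": TCP orientation; "force": force on the tool from outside, world axes, zero at the start; "wrist_torque": the same for the moment, N m; "opening": finger opening in m; "gripper_force": force on a finger pad.
Only numpy, scipy, OpenCV 4.12 (cv2) and the standard library are available. Lean on these libraries where they do the work, as an engineer would, in place of code of your own. Each camera call takes 0.05 s, during which the arm holds its last target. There are 200 camera calls.

## Working session

There is one attempt and no reset: what is moved stays moved. The work goes in short steps, Python scripts to look and compute and a tool call to move; the robot and the scene stay as the last step left them, time stands still between calls to the robot, and variables do not carry over. Pictures are saved under pics/ and viewed, at most 10 in all, crops included, and the job is handed in when it is done.

Besides the shell and the picture viewer there is one more tool, called as name(argument=value, ...), one argument or row to a line, values as JSON. carry_out: Moves the arm, as the interface text tells. Its arguments: {"type":"object","properties":{"targets":{"type":"array","items":{"type":"object","properties":{"hand":{"type":"number"},"x":{"type":"number"},"y":{"type":"number"},"z":{"type":"number"},"ax":{"type":"number"},"ay":{"type":"number"},"az":{"type":"number"}}}},"newtons":{"type":"number"}},"required":["targets"]}

```bash
ls; mkdir -p pics; python3 - <<'E'
from plant import *
import cv2,numpy as np
s=read_state();print(s)
for n in("scene","side"):
    p,d=read_camera(n);cv2.imwrite(f"pics/{n}0.png",p);np.save(f"{n}_d.npy",d)
    print(n,camera_params(n))
E
```

```text
pics
{'t': 0.0, 'q': array([ 1.24957289e+00,  1.31145547e-01,  1.48927191e+00, -4.98735740e-06,
        1.52303808e+00, -8.54049366e-02]), 'dq': array([ 0.00053083,  0.00051504,  0.00018226, -0.00118404, -0.00038165,
        0.00086075]), 'joint_torque': array([ 3.93601867e-04, -5.59849262e+01, -4.91755879e+01,  7.67774926e-02,
        3.54983588e-02, -1.96417227e-04]), 'tool_pos': array([0.14009047, 0.58317308, 0.40370053]), 'orientation': array([-3.69520919e-01, -3.11940986e+00,  2.86719407e-03]), 'force': array([0.3821097 , 0.77354914, 0.90059215]), 'wrist_torque': array([-0.00350732, -0.00777474,  0.04506853]), 'gripper_force': 0.0, 'opening': 0.0929568098724971}
scene {'fx': 492.7849729255191, 'fy': 492.7849729255191, 'cx': 317.505186085614, 'cy': 203.65897262532553, 'position': array([-0.16721984, -1.09101213,  0.81095919]), 'rotation': array([ 1.0365011 , -0.3285537 , -0.55557242])}
side {'fx': 421.35158363852804, 'fy': 421.35158363852804, 'cx': 322.13769197650504, 'cy': 203.34534031791128, 'position': array([0.18669762, 0.34156287, 1.12070921]), 'rotation': array([ 0.2589588 , -0.52682202, -2.12797589])}
```

View pics/scene0.png

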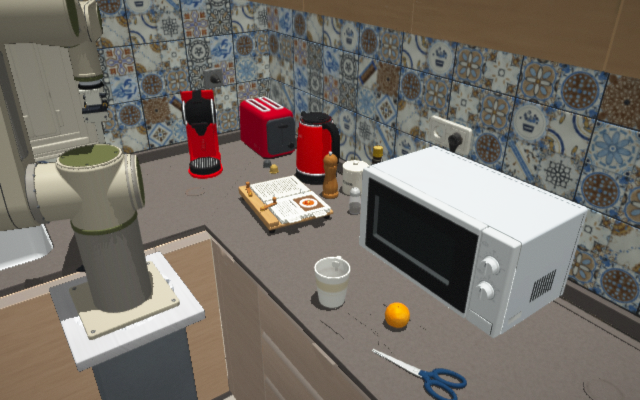

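View pics/side0.png

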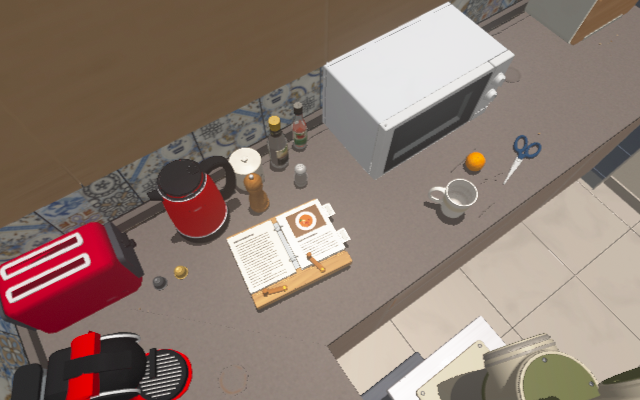

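The side view shows the stand, with its board around (228..350, 200..307). The right button spans about (309,255)-(324,270), the left button about (265,293)-(286,288), and the tabs lie at (348,243) and (338,225). I'll enlarge it next.

```bash
cat > h.py <<'E'
from plant import *
import cv2,numpy as np
from scipy.spatial.transform import Rotation as R
def ray(n,u,v,z,c=None):
    c=c or camera_params(n)
    d=R.from_rotvec(c["rotation"]).apply([(u-c["cx"])/c["fx"],-(v-c["cy"])/c["fy"],-1.])
    return c["position"]+d*(z-c["position"][2])/d[2]
def proj(n,P,c=None):
    c=c or camera_params(n)
    q=R.from_rotvec(c["rotation"]).inv().apply(np.asarray(P)-c["position"])
    return np.c_[c["cx"]+c["fx"]*q[...,0]/-q[...,2],c["cy"]-c["fy"]*q[...,1]/-q[...,2]]
E
python3 - <<'E'
from h import *
print({k:v for k,v in camera_params("side").items()})
p=cv2.imread("pics/side0.png")[185:325,215:365]
cv2.imwrite("pics/side0c.png",cv2.resize(p,None,fx=4,fy=4,interpolation=cv2.INTER_CUBIC)[:600])
E
```

```text
{'fx': 421.35158363852804, 'fy': 421.35158363852804, 'cx': 322.13769197650504, 'cy': 203.34534031791128, 'position': array([0.18669762, 0.34156287, 1.12070921]), 'rotation': array([ 0.2589588 , -0.52682202, -2.12797589])}
```

View pics/side0c.png

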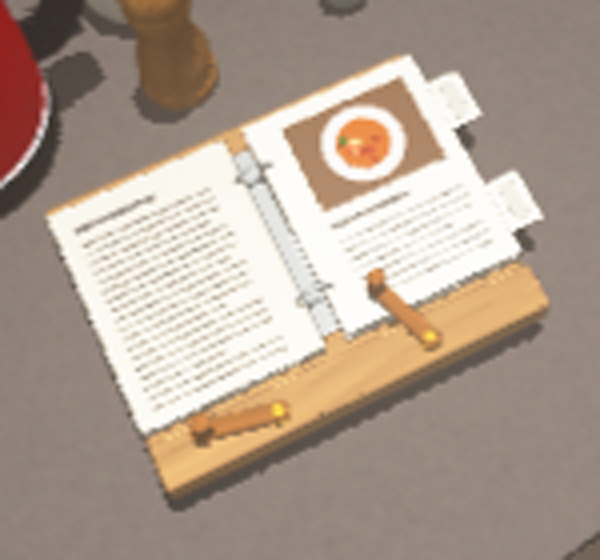

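The crop shows the pivots as brass dots at (430,338) and (280,411), the right card corners at (408,55) and (522,250), and the near ledge top corners at about (548,300) and (168,487). I'll fit the stand pose from these.

```bash
cat >> h.py <<'E'
def crop(u,v): return 215+(u-1.5)/4, 185+(v-1.5)/4
E
python3 - <<'E'
from h import *
pts=[((430,338),(-114,-55,55)),((280,411),(-114,55,55)),((408,55),(85,-140,45.5)),((522,250),(-85,-140,45.5)),((549,298),(-128,-140,45)),((168,487),(-128,140,45))]
W=np.array([ray("side",*crop(*a),b[2]/1e3)[:2] for a,b in pts]);S=np.array([b[:2] for a,b in pts])/1e3
wc,sc=W.mean(0),S.mean(0);H=(S-sc).T@(W-wc);yaw=np.arctan2(H[0,1]-H[1,0],H[0,0]+H[1,1])
c,s=np.cos(yaw),np.sin(yaw);M=np.array([[c,-s],[s,c]]);o=wc-M@sc
print(yaw,o,"res mm",(W-(S@M.T+o))*1e3)
for n,a,z in(("rknob",(376,277),72),("lknob",(201,428),72),("tab",(515,200),45.5)):
    w=ray("side",*crop(*a),z/1e3)[:2];print(n,w,(w-o)@M)
# scene check
T=np.array([[*(M@np.array(q[:2])/1e3+o),q[2]/1e3] for q in[(-128,-140,45),(-128,140,45),(-114,-55,55),(-114,55,55),(85,-140,45.5)]])
print(proj("scene",T))
im=cv2.imread("pics/scene0.png")
for q in proj("scene",T): cv2.circle(im,tuple(int(round(v*16)) for v in q),8,(255,0,255),-1,shift=4)
cv2.imwrite("pics/sc.png",cv2.resize(im[165:240,225:345],None,fx=5,fy=5,interpolation=cv2.INTER_CUBIC))
# mug, mill
for n,u,v,z in(("mug",460,192,.102),("mill",255,180,.165),("shaker",300,170,.09)): print(n,(ray("side",u,v,z)[:2]-o)@M, ray("side",u,v,z))
st=read_state();print(R.from_rotvec(st["orientation"]).as_matrix().round(3))
E
```

```text
-0.13470207705653847 [0.59579424 0.16412013] res mm [[-1.89001299  1.2677268 ]
 [-1.8058872  -0.08122485]
 [-1.1074004   1.19737623]
 [-1.07944994 -0.01668887]
 [ 3.46893504 -0.38932119]
 [ 2.4138155  -1.97786813]]
rknob [0.52366896 0.13489951] [-0.06754774 -0.03864199]
lknob [0.50274971 0.28242653] [-0.10808965  0.10473928]
tab [0.52427765 0.01880306] [-0.05135339 -0.15360503]
[[267.9927824  223.10099554]
 [236.97188892 186.41873112]
 [261.61128471 207.11801539]
 [249.27309126 192.96730782]
 [329.64507526 207.11430453]]
mug [-0.10510296 -0.48937557] [ 0.42592263 -0.30670757  0.102     ]
mill [0.14867867 0.00957543] [0.74441202 0.153642   0.165     ]
shaker [ 0.16656248 -0.12737918] [0.7437415  0.01552631 0.09      ]
[[-0.972  0.234 -0.   ]
 [ 0.234  0.972 -0.002]
 [ 0.    -0.002 -1.   ]]
```

View pics/sc.png

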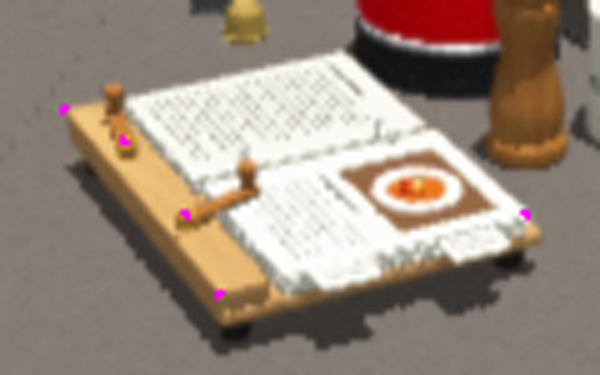

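```bash
cat >> h.py <<'E'
O=np.array([.5945,.1645,0]);YAW=-.135;RS=R.from_euler("z",YAW)
def base(): # tool x=stand y, tool y=stand x, z down
    return R.from_matrix(np.array([[0,1,0],[1,0,0],[0,0,-1.]]).T)
def goal(tip,az=0,tilt=0):
    r=RS*base()*R.from_euler("z",az)*R.from_euler("y",tilt)
    return O+RS.apply(np.array(tip)/1e3)-r.apply([0,0,.186]),r
def rel(tips,st=None):
    st=st or read_state();r0=R.from_rotvec(st["orientation"])
    for t in tips:
        p,r=goal(*t);d=r0.inv().apply(p-st["tool_pos"]);v=(r0.inv()*r).as_rotvec()
        print(t,"xyz",d.round(4),"rv",v.round(3))
def where():
    s=read_state();r=R.from_rotvec(s["orientation"])
    tip=RS.inv().apply(s["tool_pos"]+r.apply([0,0,.186])-O)*1e3
    print("t",s["t"],"tip",tip.round(1),"F",s["force"].round(2),"q",s["q"].round(2),"open",s["opening"])
    print((RS.inv()*r).as_matrix().round(2).tolist())
E
python3 - <<'E'
from h import *
where();rel([((-48.5,-56,110),-.83),((-48.5,-56,61),-.83)])
E
```

```text
t 0.1 tip [-506.7  353.4  217.8] F [ 0.24 -0.28  0.56] q [ 1.25  0.13  1.49 -0.    1.52 -0.09] open 0.09296968938283012
[[-0.99, 0.1, -0.0], [0.1, 0.99, -0.0], [0.0, -0.0, -1.0]]
((-48.5, -56, 110), -0.83) xyz [-0.497  -0.3614  0.1084] rv [-0.002  0.     0.64 ]
((-48.5, -56, 61), -0.83) xyz [-0.497  -0.3613  0.1574] rv [-0.002  0.     0.64 ]
```

carry_out(
  targets=[
    {"hand": 0, "x": -0.05, "y": -0.036, "z": 0, "az": 0.08},
    {"hand": 0, "x": -0.1, "y": -0.072, "z": 0, "az": 0.16},
    {"hand": 0, "x": -0.15, "y": -0.109, "z": 0, "az": 0.24},
    {"hand": 0, "x": -0.2, "y": -0.145, "z": 0, "az": 0.32},
    {"hand": 0, "x": -0.25, "y": -0.18, "z": 0, "az": 0.4},
    {"hand": 0, "x": -0.3, "y": -0.217, "z": 0, "az": 0.48},
    {"hand": 0, "x": -0.35, "y": -0.253, "z": 0, "az": 0.56},
    {"hand": 0, "x": -0.4, "y": -0.29, "z": 0.02, "az": 0.64},
  ],
  newtons=5,
)

```text
schema error: expected keys hand, x, y, z, ax, ay, az
```

```bash
python3 - <<'E'
from h import *
where();rel([((-48.5,-56,100),-.83),((-48.5,-56,61),-.83)])
p,d=read_camera("wrist");cv2.imwrite("pics/w1.png",p);print(camera_params("wrist"))
E
```

```text
t 0.1 tip [-506.7  353.4  217.8] F [ 0.24 -0.28  0.56] q [ 1.25  0.13  1.49 -0.    1.52 -0.09] open 0.09296968938283012
[[-0.99, 0.1, -0.0], [0.1, 0.99, -0.0], [0.0, -0.0, -1.0]]
((-48.5, -56, 100), -0.83) xyz [-0.497  -0.3614  0.1184] rv [-0.002  0.     0.64 ]
((-48.5, -56, 61), -0.83) xyz [-0.497  -0.3613  0.1574] rv [-0.002  0.     0.64 ]
{'fx': 314.2785217082421, 'fy': 314.2785217082421, 'cx': 322.413321880747, 'cy': 197.04270537195347, 'position': array([0.07230253, 0.59994531, 0.38390946]), 'rotation': array([-0.21680422, -0.16733148,  1.32926438])}
```

View pics/w1.png

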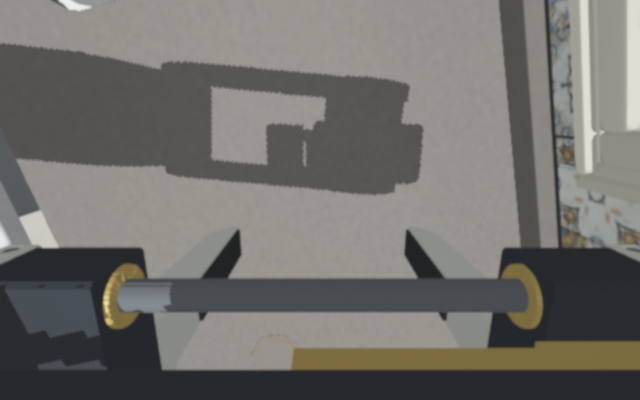

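The call was refused because every key is needed, so the wrist view only shows the open fingers at (240,240) and (405,240) above empty worktop. I'll repeat the move with all keys.

carry_out(
  targets=[
    {"hand": 0, "x": -0.05, "y": -0.036, "z": 0, "ax": 0, "ay": 0, "az": 0.08},
    {"hand": 0, "x": -0.1, "y": -0.072, "z": 0, "ax": 0, "ay": 0, "az": 0.16},
    {"hand": 0, "x": -0.15, "y": -0.109, "z": 0, "ax": 0, "ay": 0, "az": 0.24},
    {"hand": 0, "x": -0.2, "y": -0.145, "z": 0, "ax": 0, "ay": 0, "az": 0.32},
    {"hand": 0, "x": -0.25, "y": -0.18, "z": 0, "ax": 0, "ay": 0, "az": 0.4},
    {"hand": 0, "x": -0.3, "y": -0.217, "z": 0, "ax": 0, "ay": 0, "az": 0.48},
    {"hand": 0, "x": -0.35, "y": -0.253, "z": 0, "ax": 0, "ay": 0, "az": 0.56},
    {"hand": 0, "x": -0.4, "y": -0.29, "z": 0.02, "ax": 0, "ay": 0, "az": 0.64},
  ],
  newtons=5,
)

```text
t: 1.15
tool_pos: [0.4611, 0.2084, 0.3871]
orientation: [1.335, 2.841, 0.004]
force: [0.6, 0.7, -0.2]
opening: 0.018
gripper_force: 0.0
```

```bash
python3 - <<'E'
from h import *
where();rel([((-48.5,-56,100),-.83),((-48.5,-56,61),-.83)])
c=camera_params("wrist");p,d=read_camera("wrist");cv2.imwrite("pics/w2.png",p)
np.save("w2.npy",np.r_[c["position"],c["rotation"]])
for q in[(-114,-55,55),(-114,55,55),(-85,-140,45.5),(-67,-39,72),(-108,105,72),(-50,-152,45.5)]: print(q,proj("wrist",[O+RS.apply(np.array(q)/1e3)],c))
E
```

```text
t 1.15 tip [-137.5   25.9  201.1] F [ 0.59  0.69 -0.16] q [ 0.32 -0.12  1.77  0.    1.49 -0.37] open 0.01800159513062302
[[-0.74, 0.68, 0.0], [0.68, 0.74, 0.0], [-0.0, 0.0, -1.0]]
((-48.5, -56, 100), -0.83) xyz [-0.121   0.0003  0.1012] rv [ 0.003  0.001 -0.003]
((-48.5, -56, 61), -0.83) xyz [-0.121   0.0002  0.1402] rv [ 0.003  0.001 -0.003]
(-114, -55, 55) [[281.34442811 251.5277037 ]]
(-114, 55, 55) [[358.81652399 183.80154911]]
(-85, -140, 45.5) [[247.66935893 310.537334  ]]
(-67, -39, 72) [[321.91860356 279.47313003]]
(-108, 105, 72) [[405.33942377 157.04616739]]
(-50, -152, 45.5) [[261.78854762 335.3882362 ]]
```

View pics/w2.png

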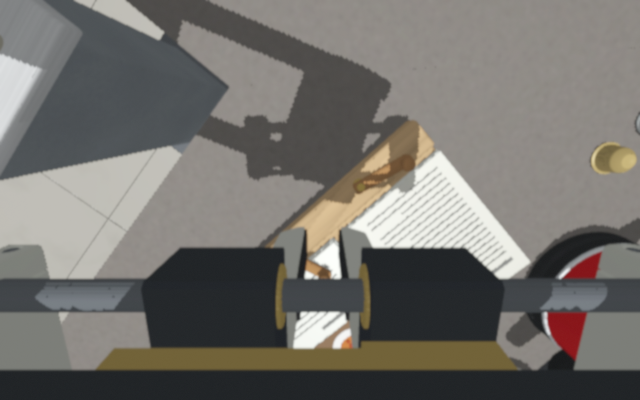

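The wrist view shows the left knob at (408,162), its pivot at (361,186) and the right knob at about (323,271). That agrees with my pose to about 3 mm, so I'll go to the right button.

carry_out(
  targets=[
    {"hand": 0, "x": -0.04, "y": 0, "z": 0.02, "ax": 0, "ay": 0, "az": 0},
    {"hand": 0, "x": -0.085, "y": 0, "z": 0.04, "ax": 0, "ay": 0, "az": 0},
    {"hand": 0, "x": -0.125, "y": 0, "z": 0.07, "ax": 0, "ay": 0, "az": 0},
    {"hand": 0, "x": -0.125, "y": 0, "z": 0.1, "ax": 0, "ay": 0, "az": 0},
    {"hand": 0, "x": -0.125, "y": 0, "z": 0.12, "ax": 0, "ay": 0, "az": 0},
    {"hand": 0, "x": -0.125, "y": 0, "z": 0.139, "ax": 0, "ay": 0, "az": 0},
    {"hand": 0, "x": -0.125, "y": 0, "z": 0.139, "ax": 0, "ay": 0, "az": 0},
  ],
)

```text
t: 2.08
tool_pos: [0.5387, 0.1145, 0.2451]
orientation: [-1.33, -2.844, 0.002]
force: [-0.5, 1.0, -0.2]
opening: 0.0005
gripper_force: 0.0
```

```bash
python3 - <<'E'
from h import *
where();rel([((-95,-15.5,61),-.83)])
c=camera_params("side");p,d=read_camera("side");cv2.imwrite("pics/s3.png",cv2.resize(p[185:325,215:365],None,fx=4,fy=4,interpolation=cv2.INTER_CUBIC))
E
```

```text
t 2.075 tip [-49.  -57.2  59.1] F [-0.53  0.96 -0.19] q [ 0.12  0.14  1.78  0.    1.22 -0.58] open 0.00047944831197442155
[[-0.74, 0.67, -0.0], [0.67, 0.74, -0.0], [0.0, -0.0, -1.0]]
((-95, -15.5, 61), -0.83) xyz [ 0.0624 -0.0006 -0.0018] rv [-0.002 -0.002  0.001]
```

View pics/s3.png

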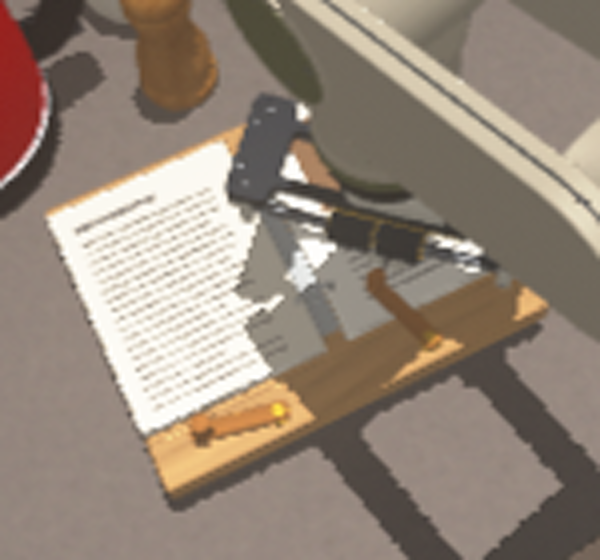

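The button is unmoved, with its knob still at (376,280), and the gripper stands beyond it. I'll push toward it.

carry_out(
  targets=[
    {"hand": 0, "x": 0.008, "y": 0, "z": -0.002, "ax": 0, "ay": 0, "az": 0},
    {"hand": 0, "x": 0.016, "y": 0, "z": -0.002, "ax": 0, "ay": 0, "az": 0},
    {"hand": 0, "x": 0.024, "y": 0, "z": -0.002, "ax": 0, "ay": 0, "az": 0},
    {"hand": 0, "x": 0.032, "y": 0, "z": -0.002, "ax": 0, "ay": 0, "az": 0},
    {"hand": 0, "x": 0.04, "y": 0, "z": -0.002, "ax": 0, "ay": 0, "az": 0},
    {"hand": 0, "x": 0.048, "y": 0, "z": -0.002, "ax": 0, "ay": 0, "az": 0},
    {"hand": 0, "x": 0.056, "y": 0, "z": -0.002, "ax": 0, "ay": 0, "az": 0},
    {"hand": 0, "x": 0.064, "y": 0, "z": -0.002, "ax": 0, "ay": 0, "az": 0},
  ],
)

```text
t: 3.12
tool_pos: [0.498, 0.1629, 0.2482]
orientation: [-1.332, -2.845, 0.004]
force: [-3.0, -11.1, 1.0]
opening: 0.0007
gripper_force: 4.6
```

```bash
python3 - <<'E'
from h import *
where()
c=camera_params("side");p,d=read_camera("side");cv2.imwrite("pics/s4.png",cv2.resize(p[185:325,215:365],None,fx=4,fy=4,interpolation=cv2.INTER_CUBIC))
E
```

```text
t 3.125 tip [-95.7 -14.9  62.2] F [ -3.02 -11.12   0.96] q [ 0.22  0.06  1.86 -0.    1.22 -0.48] open 0.0007067076790874786
[[-0.74, 0.67, -0.0], [0.67, 0.74, -0.0], [-0.0, -0.0, -1.0]]
```

View pics/s4.png

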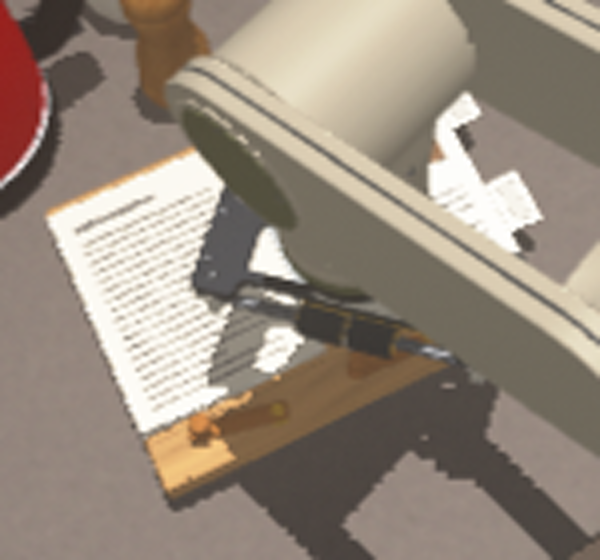

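The stand hasn't moved, but the push reads 11 N. I'll back off, rise, swing clear and look.

carry_out(
  targets=[
    {"hand": 0, "x": -0.01, "y": -0.003, "z": 0, "ax": 0, "ay": 0, "az": 0},
    {"hand": 0, "x": -0.025, "y": -0.003, "z": 0, "ax": 0, "ay": 0, "az": 0},
    {"hand": 0, "x": -0.04, "y": -0.003, "z": -0.03, "ax": 0, "ay": 0, "az": 0},
    {"hand": 0, "x": -0.07, "y": -0.02, "z": -0.08, "ax": 0, "ay": 0, "az": 0},
    {"hand": 0, "x": -0.11, "y": -0.05, "z": -0.1, "ax": 0, "ay": 0, "az": 0.1},
    {"hand": 0, "x": -0.14, "y": -0.09, "z": -0.1, "ax": 0, "ay": 0, "az": 0.2},
    {"hand": 0, "x": -0.16, "y": -0.14, "z": -0.1, "ax": 0, "ay": 0, "az": 0.3},
    {"hand": 0, "x": -0.17, "y": -0.18, "z": -0.1, "ax": 0, "ay": 0, "az": 0.4},
  ],
)

```text
t: 4.18
tool_pos: [0.4687, -0.0854, 0.349]
orientation: [1.877, 2.518, 0.0]
force: [0.2, -0.9, 0.9]
opening: 0.0005
gripper_force: 0.0
```

```bash
python3 - <<'E'
from h import *
where();rel([((-50,-200,80),0,.785)])
p,d=read_camera("side");cv2.imwrite("pics/s5.png",cv2.resize(p[185:325,215:365],None,fx=4,fy=4,interpolation=cv2.INTER_CUBIC))
E
```

```text
t 4.175 tip [ -90.8 -264.6  163. ] F [ 0.23 -0.88  0.86] q [-0.29 -0.18  1.89 -0.    1.42 -0.58] open 0.0004846753505191814
[[-0.41, 0.91, 0.0], [0.91, 0.41, -0.0], [-0.0, 0.0, -1.0]]
((-50, -200, 80), 0, 0.785) xyz [-0.0778  0.0097  0.1375] rv [-0.166  0.773  0.403]
```

View pics/s5.png

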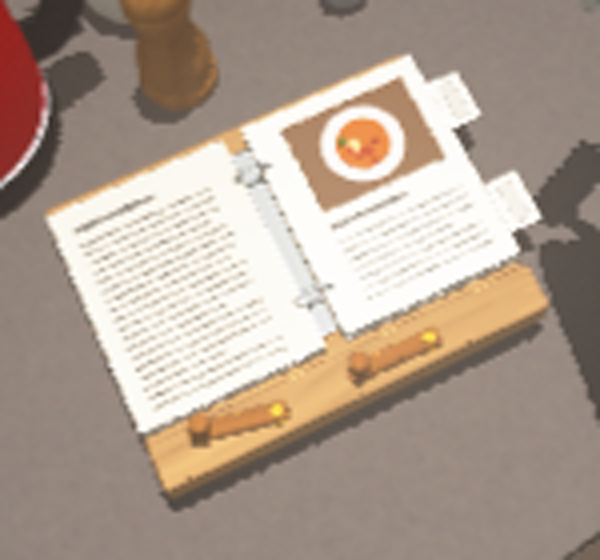

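The right button now lies along the ledge, with its knob at (358,362) and pivot at (430,338). The card and tabs are unmoved, so I'll go to the tab with the tool slanted 45 degrees.

carry_out(
  targets=[
    {"hand": 0, "x": -0.015, "y": 0.002, "z": 0.01, "ax": -0.025, "ay": 0.12, "az": 0.06},
    {"hand": 0, "x": -0.03, "y": 0.004, "z": 0.03, "ax": -0.05, "ay": 0.24, "az": 0.125},
    {"hand": 0, "x": -0.045, "y": 0.006, "z": 0.05, "ax": -0.08, "ay": 0.36, "az": 0.19},
    {"hand": 0, "x": -0.06, "y": 0.007, "z": 0.07, "ax": -0.105, "ay": 0.48, "az": 0.25},
    {"hand": 0, "x": -0.07, "y": 0.008, "z": 0.09, "ax": -0.13, "ay": 0.6, "az": 0.31},
    {"hand": 0, "x": -0.08, "y": 0.009, "z": 0.11, "ax": -0.15, "ay": 0.7, "az": 0.365},
    {"hand": 0, "x": -0.085, "y": 0.0095, "z": 0.13, "ax": -0.166, "ay": 0.773, "az": 0.403},
    {"hand": 0, "x": -0.085, "y": 0.0095, "z": 0.1375, "ax": -0.166, "ay": 0.773, "az": 0.403},
  ],
)

```text
t: 5.22
tool_pos: [0.5025, -0.1625, 0.2093]
orientation: [-1.89, -1.654, -0.781]
force: [0.4, 0.6, -0.1]
opening: 0.0005
gripper_force: 0.0
```

```bash
python3 - <<'E'
from h import *
where();rel([((-50,-195,22),0,.785),((-50,-156,22),0,.785)])
w=ray("side",*crop(358,361),.072);print("rknob",RS.inv().apply(w-O))
E
```

```text
t 5.225 tip [ -47.8 -204.9   77.8] F [ 0.36  0.61 -0.11] q [-0.64  0.31  1.77  0.67  1.53 -0.7 ] open 0.000473534548466307
[[-0.0, 1.0, -0.0], [0.71, 0.0, 0.71], [0.71, -0.0, -0.71]]
((-50, -195, 22), 0, 0.785) xyz [-0.0324 -0.0027  0.0465] rv [-0.004 -0.001  0.   ]
((-50, -156, 22), 0, 0.785) xyz [-0.0048 -0.0026  0.074 ] rv [-0.004 -0.001  0.   ]
rknob [-0.11238836 -0.00305368  0.072     ]
```

carry_out(
  targets=[
    {"hand": 0, "x": -0.02, "y": -0.003, "z": 0.0, "ax": 0, "ay": 0, "az": 0},
    {"hand": 0, "x": -0.035, "y": -0.003, "z": 0.02, "ax": 0, "ay": 0, "az": 0},
    {"hand": 0, "x": -0.036, "y": -0.003, "z": 0.042, "ax": 0, "ay": 0, "az": 0},
    {"hand": 0, "x": -0.025, "y": -0.003, "z": 0.053, "ax": 0, "ay": 0, "az": 0},
    {"hand": 0, "x": -0.015, "y": -0.003, "z": 0.063, "ax": 0, "ay": 0, "az": 0},
    {"hand": 0, "x": -0.006, "y": -0.003, "z": 0.072, "ax": 0, "ay": 0, "az": 0},
    {"hand": 0, "x": -0.006, "y": -0.003, "z": 0.072, "ax": 0, "ay": 0, "az": 0},
  ],
)

```text
t: 6.1
tool_pos: [0.5064, -0.1138, 0.1566]
orientation: [-1.887, -1.66, -0.781]
force: [0.2, -0.1, 0.3]
opening: 0.0004
gripper_force: 0.2
```

```bash
python3 - <<'E'
from h import *
where()
for th in np.radians([0,10,20,30,45,60,75,90,105,115]):
    # corner A on card underside at radius rA, tip = A - 7.5*perp
    r=.150*1e3; e=np.array([-np.cos(th),np.sin(th)]); n=np.array([np.sin(th),np.cos(th)])
    if th<np.pi/4: # edge (r=165) rests on shank 20 mm from A
        A=np.array([0,44])+165*e-1.5*n+20*np.array([.707,-.707])
    else: A=np.array([0,44])+145*e-1.5*n
    t=A-5.3
    print(round(np.degrees(th)),t.round(1)); rel([((-50,t[0],t[1]),0,.785)])
p,d=read_camera("scene");cv2.imwrite("pics/sc6.png",cv2.resize(p[140:265,200:360],None,fx=4.5,fy=4.5,interpolation=cv2.INTER_CUBIC))
E
```

```text
t 6.1 tip [ -50.7 -156.2   25. ] F [ 0.22 -0.13  0.31] q [-0.56  0.36  1.83  0.71  1.4  -0.72] open 0.00037483643761896166
[[-0.0, 1.0, -0.0], [0.71, 0.01, 0.71], [0.71, 0.0, -0.71]]
0 [-156.2   23.1]
((-50, np.float64(-156.16000000000003), np.float64(23.06)), 0, 0.785) xyz [-0.0014 -0.0001  0.0014] rv [-0.004  0.001  0.005]
10 [-153.9   51.7]
((-50, np.float64(-153.91375151351474), np.float64(51.734737685525204)), 0, 0.785) xyz [ 0.0204 -0.0001 -0.0173] rv [-0.004  0.001  0.005]
20 [-146.7   79.6]
((-50, np.float64(-146.72231264466342), np.float64(79.58378471755648)), 0, 0.785) xyz [ 0.0452 -0.     -0.032 ] rv [-0.004  0.001  0.005]
30 [-134.8  105.8]
((-50, np.float64(-134.8041916244324), np.float64(105.76096189432333)), 0, 0.785) xyz [ 0.0721  0.     -0.0421] rv [-0.004  0.001  0.005]
45 [-108.9  140.2]
((-50, np.float64(-108.89114344382921), np.float64(140.16982310026953)), 0, 0.785) xyz [ 0.1148  0.0002 -0.0481] rv [-0.004  0.001  0.005]
60 [-79.1 163.5]
((-50, np.float64(-79.09903810567667), np.float64(163.52368354874358)), 0, 0.785) xyz [ 0.1523  0.0004 -0.0436] rv [-0.004  0.001  0.005]
75 [-44.3 178.4]
((-50, np.float64(-44.27765027929911), np.float64(178.3710162442611)), 0, 0.785) xyz [ 0.1875  0.0007 -0.0295] rv [-0.004  0.001  0.005]
90 [ -6.8 183.7]
((-50, np.float64(-6.800000000000009), np.float64(183.7)), 0, 0.785) xyz [ 0.2178  0.0009 -0.0068] rv [-0.004  0.001  0.005]
105 [ 30.8 179.1]
((-50, np.float64(30.779872800431914), np.float64(179.14747337956868)), 0, 0.785) xyz [0.2411 0.0012 0.0229] rv [-0.004  0.001  0.005]
115 [ 54.6 170.7]
((-50, np.float64(54.620186271846435), np.float64(170.7485565129253)), 0, 0.785) xyz [0.2521 0.0013 0.0457] rv [-0.004  0.001  0.005]
```

View pics/sc6.png

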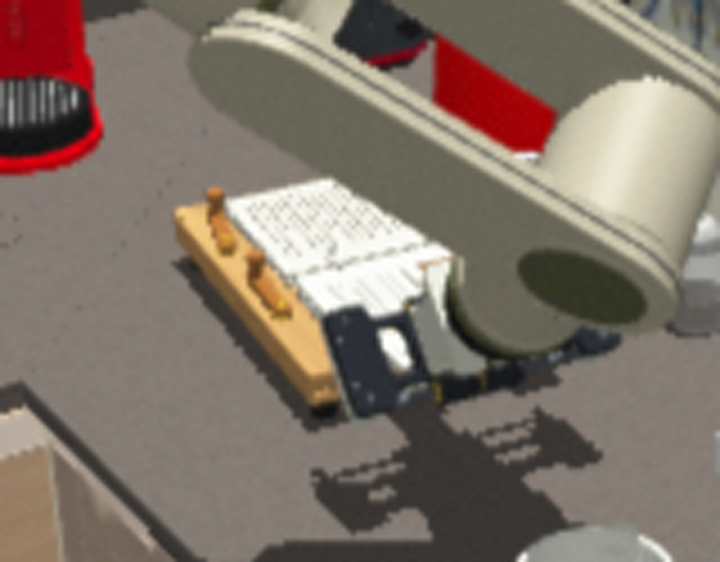

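The gripper sits under the tab at about (420,390), and both buttons lie along the ledge. I'll now lift along the arc.

carry_out(
  targets=[
    {"hand": 0, "x": 0.0095, "y": 0, "z": -0.0085, "ax": 0, "ay": 0, "az": 0},
    {"hand": 0, "x": 0.0205, "y": 0, "z": -0.0173, "ax": 0, "ay": 0, "az": 0},
    {"hand": 0, "x": 0.0325, "y": 0, "z": -0.0248, "ax": 0, "ay": 0, "az": 0},
    {"hand": 0, "x": 0.045, "y": 0, "z": -0.032, "ax": 0, "ay": 0, "az": 0},
    {"hand": 0, "x": 0.0585, "y": 0, "z": -0.0375, "ax": 0, "ay": 0, "az": 0},
    {"hand": 0, "x": 0.072, "y": 0, "z": -0.042, "ax": 0, "ay": 0, "az": 0},
    {"hand": 0, "x": 0.079, "y": 0, "z": -0.0435, "ax": 0, "ay": 0, "az": 0},
    {"hand": 0, "x": 0.079, "y": 0, "z": -0.0435, "ax": 0, "ay": 0, "az": 0},
  ],
)

```text
t: 7.15
tool_pos: [0.5095, -0.0893, 0.243]
orientation: [-1.888, -1.658, -0.781]
force: [0.8, -0.0, 0.0]
opening: 0.0003
gripper_force: 0.2
```

```bash
cat >> h.py <<'E'
def cloud(n):
    c=camera_params(n);p,d=read_camera(n);v,u=np.mgrid[:400,:640]
    P=np.dstack([(u-c["cx"])/c["fx"]*d,-(v-c["cy"])/c["fy"]*d,-d]).reshape(-1,3)
    S=RS.inv().apply(R.from_rotvec(c["rotation"]).apply(P)+c["position"]-O)*1e3
    return S[d.ravel()>0],p.reshape(-1,3)[d.ravel()>0].astype(int)
def white(n,xl=(-84,84),yl=(-175,175)):
    S,p=cloud(n);m=(p.min(1)>150)&(np.ptp(p,axis=1)<40)
    m&=(S[:,0]>xl[0])&(S[:,0]<xl[1])&(S[:,1]>yl[0])&(S[:,1]<yl[1])&(S[:,2]>25)&(S[:,2]<230)
    return S[m]
def cells(n):
    W=white(n)
    for x in range(-80,80,40):
        print(n,"x",x,[(y,len(q),q[:,2].round().astype(int).tolist()[::max(1,len(q)//3)][:4]) for y in range(-170,170,30) for q in[W[(W[:,0]//40==x//40)&(W[:,1]>=y)&(W[:,1]<y+30)]] if len(q)>3])
E
python3 - <<'E'
from h import *
where()
cells("scene");cells("side")
E
```

```text
t 7.15 tip [ -50.8 -131.5  111.3] F [ 0.76 -0.05  0.01] q [-0.52  0.19  1.84  0.71  1.5  -0.59] open 0.00034103077914228105
[[-0.0, 1.0, -0.0], [0.71, 0.01, 0.71], [0.71, -0.0, -0.71]]
scene x -80 [(-140, 18, [42, 42, 44]), (-20, 6, [53, 39, 37]), (10, 38, [43, 44, 42, 36]), (40, 43, [44, 40, 41, 40]), (70, 46, [46, 42, 43, 42]), (100, 40, [46, 45, 44, 42]), (130, 12, [45, 45, 41])]
scene x -40 [(-170, 17, [42, 42, 38, 33]), (-140, 66, [45, 43, 40]), (70, 5, [43, 44, 43, 40]), (100, 13, [44, 44, 43, 43]), (130, 5, [38, 42, 43, 42])]
scene x 0 [(-170, 34, [46, 40, 41, 40]), (-140, 54, [43, 42, 44]), (10, 5, [48, 45, 43, 41]), (40, 18, [45, 44, 43]), (70, 16, [44, 44, 42, 43])]
scene x 40 [(-170, 39, [43, 44, 45]), (-140, 50, [43, 42, 44, 40])]
side x -80 [(-170, 121, [157, 156, 136, 142]), (-140, 182, [134, 128, 116, 42]), (-110, 182, [115, 108, 109, 99]), (-80, 178, [98, 93, 94, 77]), (-50, 175, [76, 68, 72, 60]), (-20, 150, [60, 57, 38]), (10, 162, [43, 41, 43]), (40, 162, [42, 42, 39]), (70, 163, [44, 42, 43, 40]), (100, 166, [44, 42, 42, 42]), (130, 58, [45, 44, 42, 43])]
side x -
[... 276 characters left out ...]
162, [44, 42, 44]), (130, 51, [45, 43, 42])]
side x 0 [(-170, 57, [200, 41, 40]), (-140, 61, [118, 116, 115, 41]), (-110, 50, [117, 102, 102, 101]), (-80, 43, [95, 89, 84, 77]), (-50, 52, [73, 63, 59, 57]), (-20, 150, [57, 41, 55]), (10, 148, [45, 41, 45, 39]), (40, 151, [42, 40, 45, 40]), (70, 152, [44, 38, 41, 42]), (100, 158, [44, 43, 44, 43]), (130, 46, [42, 41, 40, 42])]
side x 40 [(-170, 54, [39, 41, 42]), (-140, 60, [125, 120, 119]), (-110, 68, [118, 111, 112, 100]), (-80, 64, [97, 93, 93, 76]), (-50, 63, [80, 63, 60]), (-20, 131, [62, 59, 32, 30]), (10, 145, [48, 43, 44, 42]), (40, 140, [42, 42, 43, 43]), (70, 144, [44, 44, 39]), (100, 143, [48, 42, 39, 43]), (130, 45, [43, 42, 46])]
```

The side depth shows the card at about 33 degrees, with the next card still flat at z 42. I'll carry on.

carry_out(
  targets=[
    {"hand": 0, "x": 0.023, "y": 0, "z": -0.004, "ax": 0, "ay": 0, "az": 0},
    {"hand": 0, "x": 0.043, "y": 0, "z": -0.004, "ax": 0, "ay": 0, "az": 0},
    {"hand": 0, "x": 0.062, "y": 0, "z": -0.002, "ax": 0, "ay": 0, "az": 0},
    {"hand": 0, "x": 0.0815, "y": 0, "z": 0.0025, "ax": 0, "ay": 0, "az": 0},
    {"hand": 0, "x": 0.1, "y": 0, "z": 0.0095, "ax": 0, "ay": 0, "az": 0},
    {"hand": 0, "x": 0.1175, "y": 0, "z": 0.02, "ax": 0, "ay": 0, "az": 0},
    {"hand": 0, "x": 0.134, "y": 0, "z": 0.032, "ax": 0, "ay": 0, "az": 0},
    {"hand": 0, "x": 0.147, "y": 0, "z": 0.0455, "ax": 0, "ay": 0, "az": 0},
  ],
)

```text
t: 8.25
tool_pos: [0.5272, 0.0469, 0.3144]
orientation: [-1.888, -1.658, -0.781]
force: [0.6, -0.0, 0.3]
opening: 0.0006
gripper_force: 0.1
```

```bash
python3 - <<'E'
from h import *
where()
cells("side")
E
```

```text
t 8.25 tip [-51.6   5.9 182.9] F [ 0.59 -0.02  0.31] q [-0.27  0.03  1.87  0.78  1.43 -0.33] open 0.0005568207966800036
[[-0.0, 1.0, -0.0], [0.71, 0.01, 0.71], [0.71, -0.0, -0.71]]
side x -80 [(-50, 42, [229, 227, 226]), (-20, 165, [220, 216, 194]), (10, 88, [209, 184, 44, 43]), (40, 160, [41, 42, 42, 46]), (70, 166, [43, 43, 39, 40]), (100, 170, [44, 44, 43, 40]), (130, 58, [45, 42, 42, 41])]
side x -40 [(-140, 12, [47, 42, 42]), (-110, 53, [44, 41, 42, 40]), (-80, 50, [44, 39, 42, 40]), (-50, 55, [226, 44, 44, 43]), (-20, 71, [222, 40, 33, 31]), (10, 92, [183, 43, 46, 43]), (40, 160, [44, 44, 46, 39]), (70, 161, [42, 44, 40, 40]), (100, 162, [47, 44, 44]), (130, 50, [44, 43, 41, 38])]
side x 0 [(-50, 17, [45, 42, 41, 42]), (-20, 40, [42, 44, 32, 31]), (10, 99, [186, 45, 45]), (40, 149, [45, 42, 39, 43]), (70, 152, [45, 42, 42, 45]), (100, 155, [41, 42, 42, 41]), (130, 48, [42, 44, 41])]
side x 40 [(-80, 77, [45, 40, 44, 41]), (-50, 122, [46, 42, 46, 40]), (-20, 69, [42, 32, 44]), (10, 93, [186, 43, 49]), (40, 143, [44, 44, 44, 44]), (70, 143, [43, 44, 42, 40]), (100, 144, [42, 39, 42]), (130, 47, [45, 41, 42, 40])]
```

carry_out(
  targets=[
    {"hand": 0, "x": 0.009, "y": 0, "z": 0.011, "ax": 0, "ay": 0, "az": 0},
    {"hand": 0, "x": 0.018, "y": 0, "z": 0.024, "ax": 0, "ay": 0, "az": 0},
    {"hand": 0, "x": 0.024, "y": 0, "z": 0.036, "ax": 0, "ay": 0, "az": 0},
    {"hand": 0, "x": 0.024, "y": 0, "z": 0.036, "ax": 0, "ay": 0, "az": 0},
    {"hand": 0, "x": 0.01, "y": 0, "z": 0.02, "ax": 0, "ay": 0, "az": 0},
    {"hand": 0, "x": 0.0, "y": 0, "z": -0.01, "ax": 0, "ay": 0, "az": 0},
    {"hand": 0, "x": 0.0, "y": 0, "z": -0.02, "ax": 0, "ay": 0, "az": 0},
    {"hand": 0, "x": 0.0, "y": 0, "z": -0.02, "ax": 0, "ay": 0, "az": 0},
  ],
)

```text
t: 9.3
tool_pos: [0.5256, 0.0309, 0.329]
orientation: [-1.89, -1.657, -0.783]
force: [-0.4, -0.5, 0.0]
opening: 0.0004
gripper_force: 0.0
```

```bash
python3 - <<'E'
from h import *
where()
cells("side"); rel([((-50,0,170),-.4,.4),((-127,122,170),-.83,0)])
E
```

```text
t 9.3 tip [-50.7 -10.2 197.4] F [-0.39 -0.48  0.02] q [-0.3   0.01  1.86  0.78  1.47 -0.33] open 0.0004484328450301875
[[-0.0, 1.0, -0.0], [0.71, 0.0, 0.71], [0.71, 0.0, -0.71]]
side x -80 [(-110, 4, [44, 45, 43, 40]), (-50, 50, [230, 224, 226, 44]), (-20, 118, [221, 215, 42, 50]), (10, 155, [53, 58, 51, 54]), (40, 162, [57, 59, 55]), (70, 170, [59, 65, 64, 68]), (100, 181, [71, 74, 75, 75]), (130, 144, [76, 83, 77])]
side x -40 [(-140, 51, [43, 41, 42]), (-110, 60, [43, 39, 44]), (-80, 81, [40, 38, 40]), (-50, 123, [229, 41, 43]), (-20, 148, [47, 43, 42, 31]), (10, 150, [48, 52, 50]), (40, 160, [57, 57, 53, 59]), (70, 164, [64, 68, 62, 71]), (100, 164, [70, 70, 73, 74]), (130, 79, [78, 77, 81, 83])]
side x 0 [(-50, 47, [43, 44, 45, 43]), (-20, 143, [46, 48, 39, 32]), (10, 145, [49, 52, 52, 51]), (40, 153, [56, 61, 59]), (70, 154, [65, 70, 67, 70]), (100, 160, [72, 71, 72, 75]), (130, 47, [77, 77, 80, 41])]
side x 40 [(-110, 39, [43, 41, 39]), (-80, 98, [44, 44, 44, 43]), (-50, 131, [43, 44, 46, 44]), (-20, 121, [42, 28, 53, 28]), (10, 142, [51, 53, 53, 53]), (40, 140, [58, 66, 54, 59]), (70, 152, [66, 67, 61, 68]), (100, 159, [73, 76, 73]), (130, 41, [79, 77, 76, 40])]
((-50, 0, 170), -0.4, 0.4) xyz [0.0617 0.0291 0.0435] rv [ 0.222 -0.38  -0.33 ]
((-127, 122, 170), -0.83, 0) xyz [ 0.2059 -0.0753  0.1668] rv [ 0.323 -0.739 -0.782]
```

carry_out(
  targets=[
    {"hand": 0, "x": 0.026, "y": -0.009, "z": 0.021, "ax": 0.04, "ay": -0.092, "az": -0.098},
    {"hand": 0, "x": 0.052, "y": -0.019, "z": 0.042, "ax": 0.08, "ay": -0.185, "az": -0.196},
    {"hand": 0, "x": 0.077, "y": -0.028, "z": 0.063, "ax": 0.12, "ay": -0.277, "az": -0.293},
    {"hand": 0, "x": 0.103, "y": -0.038, "z": 0.083, "ax": 0.16, "ay": -0.37, "az": -0.391},
    {"hand": 0, "x": 0.129, "y": -0.047, "z": 0.104, "ax": 0.2, "ay": -0.462, "az": -0.489},
    {"hand": 0, "x": 0.154, "y": -0.056, "z": 0.125, "ax": 0.24, "ay": -0.554, "az": -0.587},
    {"hand": 0, "x": 0.18, "y": -0.066, "z": 0.146, "ax": 0.28, "ay": -0.647, "az": -0.684},
    {"hand": 0, "x": 0.206, "y": -0.075, "z": 0.167, "ax": 0.323, "ay": -0.739, "az": -0.782},
  ],
)

```text
t: 10.35
tool_pos: [0.4842, 0.3045, 0.3555]
orientation: [1.324, 2.847, -0.004]
force: [0.3, -0.0, -0.2]
opening: 0.0006
gripper_force: 0.0
```

```bash
python3 - <<'E'
from h import *
where()
rel([((-130,125,110),-.83),((-130,125,61),-.83)])
for n in("side","scene"):
    S,p=cloud(n);b,g,r=p.T
    W=white(n)
    for lo,hi in((-135,-20),(20,80),(80,135)):
        q=W[(W[:,1]>lo)&(W[:,1]<hi)];print(n,lo,hi,len(q),np.median(q[:,2]) if len(q) else "")
    # knobs: points above z 60 over ledge
    for lo,hi in((-70,20),(30,130)):
        m=(S[:,0]>-140)&(S[:,0]<-50)&(S[:,1]>lo)&(S[:,1]<hi)&(S[:,2]>60)&(S[:,2]<76)&(r-b>40)
        print(n,"knob",m.sum(),np.median(S[m],axis=0).round(1) if m.any() else "")
E
```

```text
t 10.35 tip [-128.   123.4  169.5] F [ 0.34 -0.04 -0.22] q [ 0.47  0.08  1.63 -0.    1.43 -0.23] open 0.0006156191713781486
[[-0.74, 0.67, 0.0], [0.67, 0.74, -0.0], [-0.0, -0.0, -1.0]]
((-130, 125, 110), -0.83) xyz [ 0.0022 -0.0003  0.0595] rv [-0.001  0.002  0.005]
((-130, 125, 61), -0.83) xyz [ 0.0023 -0.0003  0.1085] rv [-0.001  0.002  0.005]
side -135 -20 580 42.15788976773471
side 20 80 864 45.99703473769233
side 80 135 0 
side knob 23 [-114.7   -4.8   72.2]
side knob 0 
scene -135 -20 847 42.87399372528088
scene 20 80 395 46.51859788422929
scene 80 135 327 46.70105935392865
scene knob 17 [-112.5  -10.4   70.6]
scene knob 17 [-102.4  100.    67.6]
```

The card lies flat on the left at z 46, the next card is flat, and the left knob is where it was. I'll descend outside the left knob.

carry_out(
  targets=[
    {"hand": 0, "x": 0.003, "y": 0, "z": 0.03, "ax": 0, "ay": 0, "az": 0},
    {"hand": 0, "x": 0.003, "y": 0, "z": 0.06, "ax": 0, "ay": 0, "az": 0},
    {"hand": 0, "x": 0.003, "y": 0, "z": 0.085, "ax": 0, "ay": 0, "az": 0},
    {"hand": 0, "x": 0.003, "y": 0, "z": 0.107, "ax": 0, "ay": 0, "az": 0},
    {"hand": 0, "x": 0.003, "y": 0, "z": 0.107, "ax": 0, "ay": 0, "az": 0},
  ],
)

```text
t: 11.18
tool_pos: [0.4823, 0.3031, 0.2463]
orientation: [-1.333, -2.84, 0.005]
force: [-0.6, 0.7, -0.1]
opening: 0.0003
gripper_force: 0.0
```

```bash
python3 - <<'E'
from h import *
where()
rel([((-75,71,61),-.83)])
E
```

```text
t 11.175 tip [-130.7  121.9   60.3] F [-0.6   0.7  -0.12] q [ 0.47  0.18  1.73  0.    1.23 -0.22] open 0.0002712579804007016
[[-0.74, 0.68, -0.0], [0.68, 0.74, -0.0], [0.0, -0.0, -1.0]]
((-75, 71, 61), -0.83) xyz [-0.075  -0.0007 -0.0008] rv [-0.005 -0.002 -0.002]
```

carry_out(
  targets=[
    {"hand": 0, "x": -0.008, "y": 0, "z": -0.001, "ax": 0, "ay": 0, "az": 0},
    {"hand": 0, "x": -0.016, "y": 0, "z": -0.001, "ax": 0, "ay": 0, "az": 0},
    {"hand": 0, "x": -0.024, "y": 0, "z": -0.001, "ax": 0, "ay": 0, "az": 0},
    {"hand": 0, "x": -0.032, "y": 0, "z": -0.001, "ax": 0, "ay": 0, "az": 0},
    {"hand": 0, "x": -0.04, "y": 0, "z": -0.001, "ax": 0, "ay": 0, "az": 0},
    {"hand": 0, "x": -0.048, "y": 0, "z": -0.001, "ax": 0, "ay": 0, "az": 0},
    {"hand": 0, "x": -0.056, "y": 0, "z": -0.001, "ax": 0, "ay": 0, "az": 0},
    {"hand": 0, "x": -0.062, "y": 0, "z": -0.001, "ax": 0, "ay": 0, "az": 0},
  ],
)

```text
t: 12.18
tool_pos: [0.5231, 0.2568, 0.2497]
orientation: [-1.331, -2.845, 0.001]
force: [-1.4, 0.2, 0.5]
opening: 0.0005
gripper_force: 0.4
```

```bash
cat >> h.py <<'E'
def knobs():
  for n in("side","scene"):
    S,p=cloud(n);b,g,r=p.T
    for lo,hi in((-70,25),(30,130)):
        m=(S[:,0]>-140)&(S[:,0]<-40)&(S[:,1]>lo)&(S[:,1]<hi)&(S[:,2]>60)&(S[:,2]<76)&(r-b>40)
        print(n,"knob",m.sum(),np.median(S[m],axis=0).round(1) if m.any() else "")
E
python3 - <<'E'
from h import *
where();knobs()
E
```

```text
t 12.175 tip [-83.3  81.8  63.7] F [-1.37  0.2   0.48] q [ 0.37  0.21  1.69  0.    1.24 -0.33] open 0.000514508673683951
[[-0.74, 0.67, -0.0], [0.67, 0.74, -0.0], [0.0, -0.0, -1.0]]
side knob 0 
side knob 0 
scene knob 17 [-110.8   -9.1   68.5]
scene knob 11 [-66.5  71.7  67.6]
```

carry_out(
  targets=[
    {"hand": 0, "x": -0.004, "y": 0, "z": 0, "ax": 0, "ay": 0, "az": 0},
    {"hand": 0, "x": -0.008, "y": 0, "z": 0, "ax": 0, "ay": 0, "az": 0},
    {"hand": 0, "x": -0.008, "y": 0, "z": 0, "ax": 0, "ay": 0, "az": 0},
    {"hand": 0, "x": 0.015, "y": 0, "z": 0, "ax": 0, "ay": 0, "az": 0},
    {"hand": 0, "x": 0.04, "y": 0, "z": -0.02, "ax": 0, "ay": 0, "az": 0},
    {"hand": 0, "x": 0.07, "y": 0, "z": -0.06, "ax": 0, "ay": 0, "az": 0},
    {"hand": 0, "x": 0.12, "y": 0, "z": -0.1, "ax": 0, "ay": 0, "az": 0},
    {"hand": 0, "x": 0.17, "y": 0, "z": -0.12, "ax": 0, "ay": 0, "az": 0},
  ],
)

```text
t: 13.28
tool_pos: [0.4136, 0.3889, 0.3731]
orientation: [1.332, 2.843, 0.006]
force: [-0.5, 1.3, -0.3]
opening: 0.0005
gripper_force: 0.0
```

carry_out(
  targets=[
    {"hand": 0, "x": 0.05, "y": 0, "z": 0, "ax": 0, "ay": 0, "az": 0},
    {"hand": 0, "x": 0.1, "y": 0, "z": 0, "ax": 0, "ay": 0, "az": 0},
    {"hand": 0, "x": 0.1, "y": 0, "z": 0, "ax": 0, "ay": 0, "az": 0},
  ],
)

```text
t: 13.65
tool_pos: [0.3475, 0.4668, 0.3702]
orientation: [-1.325, -2.848, -0.002]
force: [0.1, -0.1, -0.3]
opening: 0.0004
gripper_force: 0.0
```

```bash
python3 - <<'E'
from h import *
where();knobs()
for n in("side","scene"):
    W=white(n)
    for lo,hi in((-135,-20),(20,80),(80,135)):
        q=W[(W[:,1]>lo)&(W[:,1]<hi)];print(n,lo,hi,len(q),np.median(q[:,2]) if len(q) else "")
E
```

```text
t 13.65 tip [-285.5  266.5  184.2] F [ 0.12 -0.08 -0.29] q [0.84 0.1  1.58 0.   1.46 0.14] open 0.00044279076489753434
[[-0.74, 0.67, -0.0], [0.67, 0.74, 0.0], [0.0, 0.0, -1.0]]
side knob 24 [-115.    -4.2   71.9]
side knob 23 [-67.4  69.9  72.1]
scene knob 18 [-112.   -10.3   69.1]
scene knob 13 [-64.9  67.4  69.6]
side -135 -20 2138 42.17701375129856
side 20 80 1220 46.02072253160249
side 80 135 1212 45.85988799678286
scene -135 -20 832 42.72236148187142
scene 20 80 376 46.64587723881768
scene 80 135 297 46.6734333046106
```

```bash
python3 -c "
from plant import robot;print(robot.close_job())"
```

```text
the job is handed in; nothing more can be done
None
```

The job is handed in at about 14 s of the 64 s allowed: the last depth checks showed the top card flat on the left, the next card still down, the right button along the ledge, the left knob about 19 mm inside the card's near edge, and the arm clear; the mug, mill and shaker were not re-measured and no verdict came back.

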